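# Lock the quarter-turn track stop against a clay disc on the carving board

## Robot

A 6-joint arm with a two-finger parallel gripper is mounted at the origin on the work surface; the furniture and walls round the work are solid. World frame = base frame: x ahead of the robot, y to its left, z up, the work surface at z = 0. Lengths are in m, angles in rad, forces in N, time in s.
With the tool pointing down it reaches from about 0.325 to 0.875 m from the base axis. Payload 4.4 kg.
Tool frame: the origin (TCP) lies at the very end of the fingers, on their centre line; the grasp point (between the pads) lies 19 mm behind it; z points along the fingers, y is the line along which they close (so a half turn about z gives the same grasp; the last joint's range is limited). The gripper opens to 85 mm and grips with 20 to 120 N. Pads are 22 mm wide; open, the fingers measure 114 mm over their backs; the gripper's body (76 mm by 85 mm) begins 54 mm behind the grasp point. The pads swing forward as they close: fully open they stand 13 mm farther back than shut.
Start: joints at [-1.276, 0.207, 1.542, -0, 1.393, -0.15], TCP at [0.248, -0.519, 0.231] pointing down, gripper open.
Joint ranges: [-2.73, 2.73], [-0.86, 2.22], [0.23, 2.46], [-1.11, 4.25], [0.08, 2.63], [-2.82, 2.82]. Speed limits (rad/s): [2.79, 2.79, 3.14, 3.14, 3.14, 3.14].

## Interface

Orientations are given as a 3x3 rotation matrix whose columns are the frame's x, y, z axes.
In Python, from workcell import r gives the robot as it stands.
- The arm moves only by the shell command python3 -m jog 'ROWS'. ROWS is JSON, a list that holds one entry, the list of rows, each a list of 7 numbers: the shift along the tool's x, y, z in mm, then the turn, a rotation vector about the tool's x, y, z in degrees, then the finger opening in mm, from 0 to 85.4. In form: [[[x, y, z, wx, wy, wz, gripper], ...]]. A call has 1 to 20 rows; each row shifts and turns the commanded pose from where the row before left it, along the tool's axes as they then stand; what a row does not reach is not made up. A row lasts 1/10 s, in which the tool goes at most 50 mm and 8.59 degrees, less where a joint would pass 70% of its speed; a pose out of reach is approached as far as the arm can. A call is refused whole if a number of a shift passes 50 or a number of a turn 8.59, either way. A call with a gripper value outside its range is refused whole. The fingers move at their own pace and stop on an object; the grip force is fixed at half the most. Time passes only in rows, so rows that do not move let the fingers close. It gives the time, the measured TCP pose, the force, the opening and the grip force at its end, in the units of the state.
- r.observe(): the state, without advancing time (a new reading comes with each control period).
- r.grab_frame(name): name is "side" or "top" or "wrist"; returns a dict with "pixels" (384x512x3 uint8, blue, green, red), "mtx" (3x3 intrinsics, pixels), "dist_coeffs" ([k1, k2, p1, p2, k3] as OpenCV has them; the pictures are not rectified), "R" (3x3) and "t" (3): a world point X has camera coordinates R X + t. Camera axes: x right, y down, z forward; pixel columns grow to the right and rows downward; lengths in m; the calibration is good to about 2 mm. A picture is of the moment at which its call begins. There is no depth.
- r.job_done(): hands the job in; it is judged then, once.
The state is a dict: "t": time; "joint_positions": joint angles; "qd": joint speeds; "effort": joint torques, N m; "tcp_pos": TCP position; "tool_rot": TCP orientation; "ft_force": force on the tool from outside, world axes, zero at the start; "moment": the same for the moment, N m; "gripper_width": finger opening in m; "gripper_force": force on a finger pad.
Only numpy, scipy, OpenCV 4.12 (cv2) and the standard library are available. Lean on these libraries where they do the work, as an engineer would, in place of code of your own. Each camera call takes 0.05 s, during which the arm holds its last target. There are 200 camera calls.

## Task

Get the clay disc ready for carving: take the red-knobbed track stop from the table, drop its foot lengthwise into the free part of the carving board's slot, and slide it along the slot so that it pushes the disc snugly into the V jaw, just until the jaw's springs begin to give. Then, holding it there, press the knob down against its spring and turn it a quarter turn clockwise so that the foot locks under the slot's lips, and let go. The disc is bone dry and brittle, so be gentle: never push the jaw right back to its end stop and never ram the foot onto the bottom of the slot; leave the stamp, water tub and jars where they stand.

Things in the scene. Friction and masses are not known exactly. Their poses are not given: they have to be found in the camera images.
- track_stop: Track stop, loose, 180 g, 68 mm tall, standing on its foot on the table. Origin: centre of the foot's underside; z up, x along foot and wing knob. Foot z 0 to 8 mm: 26 long (x), 12 wide (y), lowest 2 mm only 22 x 8.5. Foot corners +x+y and -x-y sharp, others round: under the lips it turns clockwise (from above) a quarter turn and stops 13 degrees beyond; counter-clockwise it jams half-way
- knob_grip (a point): On the stop's axis, 60 mm above the underside of its foot, in the red wing knob, which spans 39 to 68 mm above that underside, 46 mm long (the stop's x) and 16 mm thick (its y). Grip across the thickness, fingertips staying more than 38 mm above the foot's underside, clear of the collar
- stop_collar: Black rubber collar of the stop, 34 mm across, 17 mm tall, turning freely and sliding on the 11 mm stem below the knob. Origin: centre of its underside; at rest 12 mm above the foot's underside, 4 mm above the foot's top. It yields upward, up to 6 mm, against a spring: 8 N plus 2 N per mm
- carving_board: Carving board, fixed: plywood, 170 (x) x 300 (y) x 24 mm; origin centre of underside, z up. Aluminium T-track flush in its top along y at x = 0, from y = -70 to 130 mm, ends closed: mouth 15 mm wide, lips 6 mm thick, undercut 28 mm wide, floor 17 mm below the top. With the collar on the board the foot must go 2 mm down to clear the lips, and meets the floor at 5 mm. Locked, the stop's origin is at z = 10 mm
- slot_free (a point): Point on the carving board, on the centre line of the slot's mouth, level with the top face, 95 mm from the board's centre towards its +y end: the middle of the free part of the slot in front of the disc (foot room about 20 mm either way). The disc and the jaw lie towards the board's -y end
- clay_disc: Dark grey-brown hand-rolled clay disc, bone dry, lying loose on the board over the slot; not quite round (107 to 111 mm across), 13 mm thick, about 210 g. Origin: centre of its underside. Pushed into the jaw its centre comes to lie about 43 mm from the board's centre on the -y side
- v_jaw: Wooden V jaw lined with cork, on the board's -y end, 112 mm wide, 23 mm tall above the board; opens to the board's +y, faces 30 degrees either side of crosswise. Origin: foot of the V's corner line, at rest 106 mm from the board's centre on the -y side. Slides back to the board's -y on springs: 3.5 N to start, then 4 N per mm, end stop after 2 mm (11.5 N)
- stamp_block: Wooden stamp block with a turned knob, 37 x 42 x 46 mm, loose bystander; origin at the centre of its underside
- water_tub: Grey water tub, 76 mm across, 58 mm tall, loose bystander; origin at the centre of its underside
- jar_ochre: Glaze jar with a cream cap, 62 x 64 x 82 mm, loose bystander; origin at the centre of its underside
Not all that is in view belongs to the job. What is shaped like the track_stop but pink is not meant.

How it is judged:
On the way, in this order (a step that is already met when the one before it is completed fails the run):
1. the stop's foot is down in the slot, lengthwise (z of track_stop in the frame of carving_board below 0.0155 m and x of track_stop in the frame of carving_board between -0.003 and 0.003 m and y of track_stop in the frame of carving_board between -0.07 and 0.13 m and angle between the x axis of track_stop and the y axis of carving_board, either way round below 0.3 rad), for 0.1 s.
2. with the foot still lengthwise, the stop pushes the disc snugly into the jaw so that its springs begin to give (more than 3 N) (all of step 1 and contact force between track_stop and clay_disc above 3 N and contact force between clay_disc and v_jaw above 3 N), for 0.1 s.
At the end, for the whole second after the job is handed in: Stop upright (0.08 rad), within 3 mm of the slot's centre line, foot crosswise (within 0.35 rad) and sprung up under the lips (origin 7 to 12.5 mm above the board's underside); disc flat, pressed by the stop (over 2 N) into the jaw with 2.5 to 12 N; all at rest (z of track_stop in the frame of carving_board between 0.007 and 0.0155 m and x of track_stop in the frame of carving_board between -0.003 and 0.003 m and y of track_stop in the frame of carving_board between -0.07 and 0.13 m and angle between the x axis of track_stop and the x axis of carving_board, either way round below 0.35 rad and z of track_stop in the frame of carving_board below 0.0125 m and angle between track_stop's own z axis and vertical below 0.08 rad and contact force between clay_disc and v_jaw between 2.5 and 12 N and contact force between track_stop and clay_disc above 2 N and angle between clay_disc's own z axis and vertical below 0.05 rad and linear speed of each of track_stop, clay_disc below 0.01 m/s); the robot touches nothing.
It fails at once if the disc is pushed with more than 12 N (the jaw hard on its end stop) (contact force between any of track_stop, the arm, the fingers and clay_disc above 12 N).
It fails at once if the stop is forced against the board with more than 40 N in all (rammed on its top or the slot's floor, or pulled up hard; locked, its spring alone makes about 24 N: 12 on the top, 12 under the lips) (contact force between track_stop and carving_board above 40 N).
It fails at once if the stamp, the water tub or the jar is moved by more than 15 mm (distance of any of stamp_block, water_tub, jar_ochre from where it was at the start of the episode above 0.015 m).
It also fails if it takes over 64 s, if anything falls off the work surface, if the arm or the gripper's body presses on something with over 40 N, if the wrist force passes 120 N, or if a joint passes its speed limit or range.

## Working session

There is one attempt and no reset: what is moved stays moved. The work goes in short steps, Python scripts to look and compute and a shell command to move; the robot and the scene stay as the last step left them, time stands still between calls to the robot, and variables do not carry over. Pictures are saved under pics/ and viewed, at most 11 in all, crops included, and the job is handed in when it is done.

```bash
mkdir -p pics; ls; python3 - <<'E'
from workcell import r
import cv2,numpy as np,pickle
F={n:r.grab_frame(n) for n in("side","top","wrist")}
pickle.dump(F,open("f0.pkl","wb"))
for n in F: cv2.imwrite(f"pics/{n}0.png",F[n]["pixels"]); print(n,F[n]["mtx"].tolist(),F[n]["R"].tolist(),F[n]["t"].tolist(),F[n]["dist_coeffs"])
o=r.observe();print(o)
E
```

```text
pics
side [[365.06975852941446, 0.0, 254.07377610889498], [0.0, 365.06975852941446, 192.99329662102576], [0.0, 0.0, 1.0]] [[0.9681786282855736, -0.24935168794324233, 0.02130444674054998], [-0.09519304294481859, -0.4456655851861689, -0.8901238513575374], [0.23144854353823655, 0.8597708542981236, -0.4552204408783764]] [-0.49305052119605175, 0.04825270979153856, 0.9104916023073439] [-0.09106269  0.          0.          0.          0.        ]
top [[360.0182838846927, 0.0, 256.1699717000321], [0.0, 360.0182838846927, 193.07662599355578], [0.0, 0.0, 1.0]] [[0.004088063793707994, -0.9999803468340233, -0.004753280985331625], [-0.9895513235435964, -0.0033602680361845693, -0.14414189769751873], [0.144123092554717, 0.005292876763343099, -0.989545612717288]] [-0.11525278361631076, 0.48268699058722403, 0.919618652296642] [-0.00536916  0.          0.          0.          0.        ]
wrist [[313.206698965655, 0.0, 261.09249625983443], [0.0, 313.206698965655, 191.93658243724454], [0.0, 0.0, 1.0]] [[0.4305255012997559, -0.9025775039852529, -0.001281417319628058], [-0.8529158368834481, -0.40730073018
[... 330 characters left out ...]
       1.39351567e+00, -1.50499393e-01]), 'qd': array([-0.00088208, -0.0022996 , -0.00393341,  0.00048881,  0.00153716,
       -0.00179811]), 'effort': array([ 2.62698259e-04, -3.83508253e+01, -2.92037845e+01, -1.95349080e-04,
        6.56770091e-03,  1.47760954e-05]), 'tcp_pos': array([ 0.24775908, -0.51821568,  0.23035905]), 'tool_rot': array([[ 9.02258381e-01,  4.31195490e-01, -5.12574297e-04],
       [ 4.31195692e-01, -9.02256706e-01,  1.76382902e-03],
       [ 2.98081521e-04, -1.81244934e-03, -9.99998313e-01]]), 'ft_force': array([-0.21995269,  0.69280108, -0.28624675]), 'moment': array([-0.03027405,  0.00345855,  0.00470135]), 'gripper_force': 0.0, 'gripper_width': 0.08583379789948807}
```

View pics/top0.png

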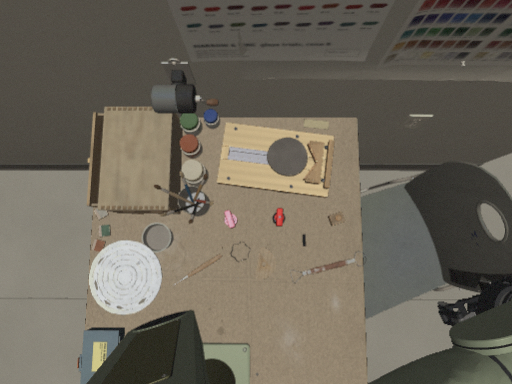

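View pics/side0.png

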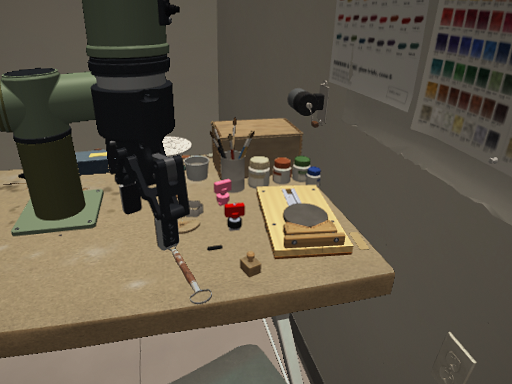

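The top view shows the red stop at about (279,216), the disc at (287,156), the slot to its left from (228,154) to (268,158), and the board's outline spanning (218–335, 122–195). The side view shows the same: red stop at (234,215) and board at (305,218).

```bash
cat > h.py <<'E'
import cv2,numpy as np,pickle
def ray(f,uv,z):
    p=cv2.undistortPoints(np.array(uv,float).reshape(-1,1,2),f["mtx"],np.array(f["dist_coeffs"]))[:,0]
    R,t=np.array(f["R"]),np.array(f["t"]); c=-R.T@t
    d=np.c_[p,np.ones(len(p))]@R
    return c+d*((z-c[2])/d[:,2])[:,None]
def proj(f,X):
    return cv2.projectPoints(np.array(X,float).reshape(-1,1,3),cv2.Rodrigues(np.array(f["R"]))[0],np.array(f["t"]),f["mtx"],np.array(f["dist_coeffs"]))[0][:,0]
def redmask(f):
    h=cv2.cvtColor(f["pixels"],cv2.COLOR_BGR2HSV)
    return (((h[...,0]<8)|(h[...,0]>172))&(h[...,1]>190)&(h[...,2]>90)).astype(np.uint8)*255
def blob(m,near=None):
    n,l,s,c=cv2.connectedComponentsWithStats(m)
    return [(s[i][4],c[i].round(1),(l==i)) for i in range(1,n) if s[i][4]>25]
E
python3 - <<'E'
from h import *
F=pickle.load(open("f0.pkl","rb"))
f=F["top"]
for a,c,m in blob(redmask(f)):
    if 260<c[0]<300 and 200<c[1]<230:
        X=ray(f,np.argwhere(m)[:,::-1],.066); r_=cv2.minAreaRect((X[:,:2]*1000).astype(np.float32)); print(a,c,r_)
h=cv2.cvtColor(f["pixels"],cv2.COLOR_BGR2HSV)
print([h[y,x] for x,y in((230,135),(240,180),(300,185),(200,230),(260,210),(245,155),(287,156))])
c=f["pixels"][110:205,210:345]; cv2.imwrite("pics/c1.png",cv2.resize(c,None,fx=5.8,fy=5.8,interpolation=cv2.INTER_CUBIC))
E
```

```text
[array([ 19,  80, 189], dtype=uint8), array([ 20,  81, 188], dtype=uint8), array([ 20,  83, 204], dtype=uint8), array([ 19,  63, 146], dtype=uint8), array([ 18,  62, 145], dtype=uint8), array([120,   6, 174], dtype=uint8), array([24, 27, 94], dtype=uint8)]
```

View pics/c1.png

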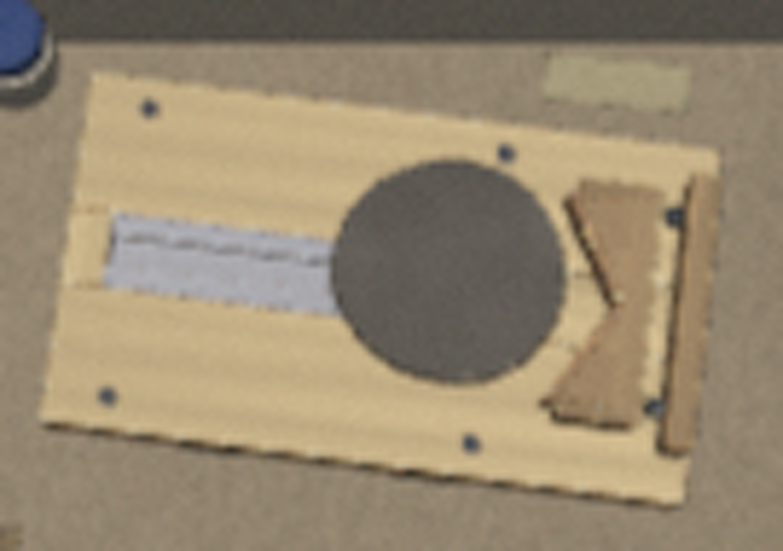

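The crop shows the board's top corners at (95,72), (718,150), (685,500) and (42,422). The track's left end is at (115,215)–(103,287), and the disc is a few mm short of the jaw.

```bash
python3 - <<'E'
from h import *
F=pickle.load(open("f0.pkl","rb"))
f=F["top"]; cv=lambda p:np.array(p)/5.8+[210,110]-.4
C=ray(f,cv([(95,72),(718,150),(685,500),(42,422)]),.024)[:,:2]; print(C)
print("centre",C.mean(0)); T=ray(f,cv([(115,215),(103,287)]),.024)[:,:2].mean(0)
yd=(C[0]+C[3]-C[1]-C[2]); yd/=np.linalg.norm(yd); print("ydir",yd,np.degrees(np.arctan2(*yd[::-1])),"trackend",T,(T-C.mean(0))@yd)
print("slotfree",C.mean(0)+.095*yd)
for n in("top","side"):
    f=F[n]
    for hmax in [(np.array(c)) for c in [0]]:
        h=cv2.cvtColor(f["pixels"],cv2.COLOR_BGR2HSV)
        m=((((h[...,0]<6)|(h[...,0]>175))&(h[...,1]>170)).astype(np.uint8)*255)
        for a,c,k in blob(m):
            print(n,a,c, ray(f,c,.055)[0], cv2.minAreaRect((ray(f,np.argwhere(k)[:,::-1],.066)[:,:2]*1000).astype(np.float32)))
E
```

```text
[[ 0.68273245 -0.0291908 ]
 [ 0.64509111 -0.32455357]
 [ 0.47794003 -0.30482947]
 [ 0.51349222 -0.00731501]]
centre [ 0.57981395 -0.16647221]
ydir [0.1225246  0.99246548] 82.96217308087735 trackend [ 0.59521879 -0.03721049] 0.13017527228324396
slotfree [ 0.59145379 -0.07218799]
top 82 [278.9 217.4] [ 0.41723954 -0.17217829  0.055     ] ((417.4674072265625, -171.78846740722656), (40.64085388183594, 20.31389617919922), 0.2050679326057434)
side 87 [447.   13.6] [-18.07445881 -22.15311985   0.055     ] ((-50803.2265625, -60255.83203125), (124559.3515625, 1243.58203125), 49.69356155395508)
side 85 [459.1  15.5] [-21.68345565 -24.99753392   0.055     ] ((-165280.0, -182901.71875), (457270.71875, 2152.46875), 47.66963195800781)
side 81 [471.5  14.7] [-16.99714926 -18.88902176   0.055     ] ((-29711.150390625, -32290.009765625), (56962.48828125, 939.6502075195312), 45.85480880737305)
side 103 [496.7  17.8] [-20.05679866 -19.92629479   0.055     ] ((-66843.03125, -63667.64453125), (152654.5625, 1544.4814453125), 42.614749908447266)
side 27 [405.4  20.4] [35.56976394 48.39325322  0.055     ] ((48264.109375, 66166.5390625), (91302.8203125, 1379.6944580078125), 53.972190856933594)
side 249 [234.  209.8] [ 0.41551198 -0.17613072  0.055     ] ((411.5035095214844, -194.7880859375), (62.41181182861328, 41.048404693603516), 77.81365203857422)
```

```bash
python3 - <<'E'
from h import *
f=pickle.load(open("f0.pkl","rb"))["wrist"]
from workcell import r
o=r.observe();T=o["tool_rot"];p=o["tcp_pos"];R=np.array(f["R"])
print("cam in tool mm",T.T@(-R.T@f["t"]-p)*1000,"view dir tool",T.T@R[2])
# go above stop, tool x=world x
yaw=np.arctan2(T[1,0],T[0,0]);print(np.degrees(yaw))
# target: camera looks at stop
d=T.T@R[2]; c=T.T@(-R.T@f["t"]-p)
hit=c+d*((p[2]-.05-c[2])/d[2]); print("view centre at z .05 in tool",hit*1000)
print("shift to stop in tool", T.T@(np.array([.417,-.174,.23])-p)*1000)
E
```

```text
cam in tool mm [  82.56527781    0.79572309 -143.11464159] view dir tool [-3.26839866e-01  2.59342409e-04  9.45079698e-01]
25.543466928044506
view centre at z .05 in tool [-29.30264035   0.88448857 180.35905061]
shift to stop in tool [ 301.123253   -237.59433014    0.87943905]
```

```bash
python3 -m jog '[[[31,-24,0,0,0,0,85],[31,-24,0,0,0,0,85],[31,-24,0,0,0,0,85],[31,-24,0,0,0,0,85],[31,-24,0,0,0,0,85],[31,-24,0,0,0,0,85],[31,-24,0,0,0,0,85],[31,-24,0,0,0,0,85],[31,-24,0,0,0,0,85],[31,-24,0,0,0,0,85],[0,0,0,0,0,8.5,85],[0,0,0,0,0,8.5,85],[0,0,0,0,0,8.5,85],[0,0,0,0,0,0,85],[0,0,0,0,0,0,85],[0,0,0,0,0,0,85]]]'
python3 - <<'E'
from h import *
from workcell import r
f=r.grab_frame("wrist"); pickle.dump(f,open("w1.pkl","wb")); cv2.imwrite("pics/w1.png",f["pixels"])
E
```

```text
t: 1.75
tcp_pos: [0.424, -0.1686, 0.2312]
tool_rot: [[1.0, 0.003, -0.0], [0.003, -1.0, 0.0], [-0.0, -0.0, -1.0]]
ft_force: [-0.4, -0.4, 1.1]
gripper_width: 0.0854
gripper_force: 0.0
```

View pics/w1.png

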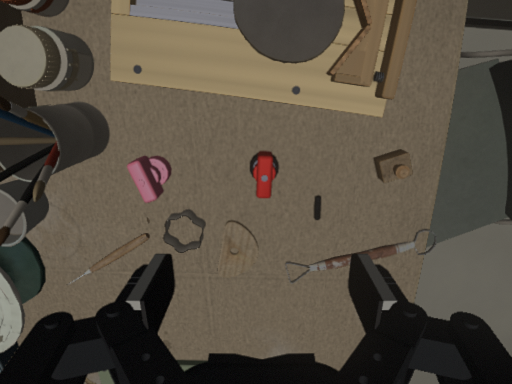

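The wrist picture shows the red knob at about (264,175) with a grey axis dot near (264,178) and its long side roughly vertical in the picture. The pink decoy is at (147,178), and the board is at the top.

```bash
python3 - <<'E'
from h import *
f=pickle.load(open("w1.pkl","rb"))
h=cv2.cvtColor(f["pixels"],cv2.COLOR_BGR2HSV)
s=h[150:202,245:285]
m=(((s[...,0]<8)|(s[...,0]>172))&(s[...,1]>150))
for thr in(0,130,160,190,210):
    k=np.argwhere(m&(s[...,2]>thr))[:,::-1]+[245,150]
    if len(k)<20: continue
    X=ray(f,k,.068)[:,:2]*1000; rr=cv2.minAreaRect(X.astype(np.float32)); 
    w,v=np.linalg.eigh(np.cov(X.T)); print(thr,len(k),rr,np.degrees(np.arctan2(v[1,1],v[0,1])))
g=np.argwhere((s[10:45,8:30,1]<110))[:,::-1]+[253,160]; print(g.tolist()[:40], [ray(f,(264,178),.068)])
for y in range(0,52,2): print(150+y,[tuple(int(q) for q in s[y,x]) for x in(15,19,23)])
E
```

```text
0 710 ((419.4045104980469, -173.27894592285156), (47.51509094238281, 22.368940353393555), 0.09154577553272247) 178.0757145811243
130 456 ((417.3954772949219, -173.2611541748047), (20.305339813232422, 41.36982727050781), 89.68907165527344) 177.86380579294573
[[253, 160], [254, 160], [255, 160], [256, 160], [257, 160], [274, 160], [253, 161], [254, 161], [255, 161], [256, 161], [257, 161], [274, 161], [253, 162], [254, 162], [255, 162], [256, 162], [257, 162], [273, 162], [274, 162], [253, 163], [254, 163], [255, 163], [256, 163], [273, 163], [274, 163], [253, 164], [254, 164], [255, 164], [256, 164], [273, 164], [274, 164], [253, 165], [254, 165], [273, 165], [274, 165], [253, 166], [254, 166], [274, 166], [253, 167], [253, 168]] [array([[ 0.41625784, -0.17329739,  0.068     ]])]
150 [(13, 77, 96), (13, 78, 95), (14, 70, 102)]
152 [(4, 173, 59), (3, 164, 59), (5, 163, 58)]
154 [(2, 167, 61), (4, 176, 61), (3, 174, 60)]
156 [(2, 195, 107), (2, 197, 106), (2, 192, 101)]
158 [(1, 191, 144), (2, 191, 144), (1, 192, 141)]
160 [(2, 192, 153), (2, 188, 159), (1, 189, 158)]
162 [(1, 189, 154)
[... 284 characters left out ...]
4 [(2, 192, 157), (1, 174, 139), (1, 192, 154)]
176 [(1, 186, 156), (114, 21, 119), (1, 189, 150)]
178 [(1, 172, 144), (120, 18, 116), (1, 169, 139)]
180 [(1, 188, 156), (124, 18, 114), (1, 190, 149)]
182 [(1, 191, 156), (1, 180, 150), (2, 198, 147)]
184 [(1, 192, 155), (1, 193, 152), (1, 195, 144)]
186 [(1, 191, 155), (1, 194, 151), (1, 196, 143)]
188 [(2, 194, 154), (1, 194, 150), (1, 194, 143)]
190 [(1, 193, 153), (2, 195, 150), (1, 196, 142)]
192 [(1, 195, 152), (1, 195, 149), (1, 197, 140)]
194 [(1, 192, 153), (1, 193, 148), (1, 198, 138)]
196 [(2, 198, 143), (1, 198, 139), (1, 197, 133)]
198 [(10, 101, 109), (8, 107, 112), (9, 99, 111)]
200 [(18, 63, 109), (18, 64, 112), (17, 66, 109)]
```

```bash
python3 -m jog '[[[-7.5,4.7,0,0,0,2.1,70],[0,0,40,0,0,0,70],[0,0,40,0,0,0,50],[0,0,40,0,0,0,50],[0,0,40,0,0,0,50],[0,0,20,0,0,0,50],[0,0,10,0,0,0,50],[0,0,0,0,0,0,50],[0,0,0,0,0,0,50]]]'
```

```text
t: 2.7
tcp_pos: [0.4175, -0.1741, 0.0423]
tool_rot: [[0.999, -0.036, 0.002], [-0.036, -0.999, -0.001], [0.002, 0.001, -1.0]]
ft_force: [-0.7, 0.0, 0.4]
gripper_width: 0.0497
gripper_force: 0.0
```

```bash
python3 -m jog '[[[-0.5,0,1,0,0,0,40],[0,0,0,0,0,0,25],[0,0,0,0,0,0,18],[0,0,0,0,0,0,10],[0,0,0,0,0,0,10],[0,0,0,0,0,0,10],[0,0,0,0,0,0,10],[0,0,0,0,0,0,10],[0,0,0,0,0,0,10]]]'; python3 -c "
from workcell import r
o=r.observe();print(o['tcp_pos'],o['tool_rot'],o['ft_force'],o['moment'])"
```

```text
t: 3.6
tcp_pos: [0.4168, -0.1734, 0.0412]
tool_rot: [[0.999, -0.036, 0.001], [-0.036, -0.999, -0.0], [0.001, 0.0, -1.0]]
ft_force: [-1.9, 1.3, 6.7]
gripper_width: 0.0151
gripper_force: 58.5
[ 0.41681615 -0.17341547  0.04121073] [[ 9.99357404e-01 -3.58242452e-02  1.18460524e-03]
 [-3.58238673e-02 -9.99358062e-01 -3.38724853e-04]
 [ 1.19597935e-03  2.96070049e-04 -9.99999241e-01]] [-1.85164435  1.34555032  6.73528769] [0.33254713 0.10134267 0.00057912]
```

```bash
python3 -m jog '[[[0,0,-5,0,0,0,10],[0,0,-20,0,0,0,10],[0,0,-35,0,0,0,10],[0,0,-35,0,0,0,10],[0,0,-15,0,0,0,10],[0,0,0,0,0,-8.5,10],[0,0,0,0,0,-8.5,10],[0,0,0,0,0,-8.5,10],[0,0,0,0,0,-8.5,10],[0,0,0,0,0,-8.5,10],[0,0,0,0,0,-8.5,10],[0,0,0,0,0,-8.5,10],[0,0,0,0,0,-8.5,10],[0,0,0,0,0,-8.5,10],[0,0,0,0,0,-8.5,10],[0,0,0,0,0,0,10],[0,0,0,0,0,0,10],[0,0,0,0,0,0,10]]]'; python3 -c "
from h import *
from workcell import r
f=r.grab_frame('wrist'); pickle.dump(f,open('w2.pkl','wb')); cv2.imwrite('pics/w2.png',f['pixels'])
o=r.observe();T=o['tool_rot'];p=o['tcp_pos'];print(T,p,o['ft_force'])
print(T.T@(np.array([.5915,-.072,p[2]])-p)*1000)"
```

```text
t: 5.4
tcp_pos: [0.4159, -0.1732, 0.1501]
tool_rot: [[0.125, 0.992, -0.0], [0.992, -0.125, 0.0], [0.0, -0.0, -1.0]]
ft_force: [-0.2, -0.2, -2.3]
gripper_width: 0.0151
gripper_force: 58.5
[[ 1.24452252e-01  9.92225572e-01 -2.26218436e-04]
 [ 9.92225595e-01 -1.24452231e-01  1.06619270e-04]
 [ 7.76369776e-05 -2.37728730e-04 -9.99999969e-01]] [ 0.41602151 -0.1732227   0.15018127] [-0.09349162 -0.06147626 -1.64013727]
[ 1.22274445e+02  1.61516853e+02 -2.89041788e-02]
```

View pics/w2.png

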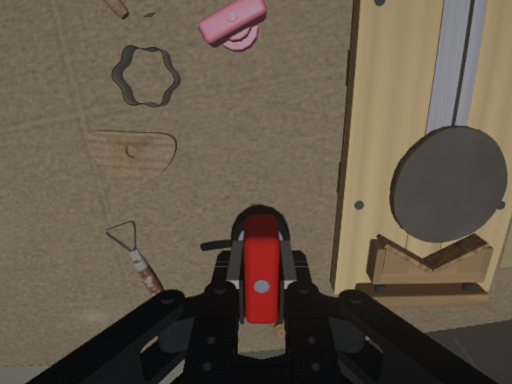

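The wrist picture shows the stop held upright, its wing in line with the fingers at (262,270). The slot is at upper right, running from about (437,125) to (460,0).

```bash
python3 -m jog '[[[0,27,0,0,0,0,10],[0,27,0,0,0,0,10],[0,27,0,0,0,0,10],[15,27,0,0,0,0,10],[25,27,0,0,0,0,10],[25,26,0,0,0,0,10],[30,0,0,0,0,0,10],[27,0,0,0,0,0,10],[0,0,0,0,0,0,10],[0,0,0,0,0,0,10],[0,0,0,0,0,0,10]]]'; python3 -c "
from h import *
from workcell import r
f=r.grab_frame('wrist'); pickle.dump(f,open('w3.pkl','wb')); cv2.imwrite('pics/w3.png',f['pixels'])
f=r.grab_frame('top'); pickle.dump(f,open('t3.pkl','wb'))
o=r.observe();T=o['tool_rot'];p=o['tcp_pos'];print(T,p,o['ft_force'])"
```

```text
t: 6.55
tcp_pos: [0.5908, -0.0727, 0.1502]
tool_rot: [[0.124, 0.992, -0.0], [0.992, -0.124, -0.0], [-0.0, -0.0, -1.0]]
ft_force: [-0.4, -0.4, -2.4]
gripper_width: 0.015
gripper_force: 59.0
[[ 1.24506664e-01  9.92218771e-01  2.49489340e-05]
 [ 9.92218728e-01 -1.24506651e-01 -3.00848584e-04]
 [-2.95401304e-04  6.22124531e-05 -9.99999954e-01]] [ 0.59079379 -0.07304661  0.15031102] [ 0.59445909 -0.23990232 -2.07655373]
```

View pics/w3.png

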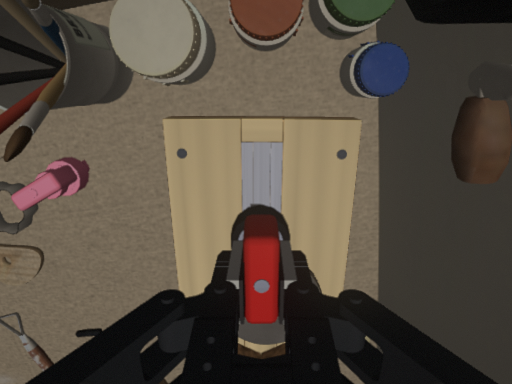

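The picture shows the track's end at (242–282,142), the mouth lines inside it near 252 and 272, and the board's far corners at (165,118) and (360,118). The stop's wing at (262,270) is in line with the slot.

```bash
python3 - <<'E'
from h import *
f=pickle.load(open("w3.pkl","rb")); I=f["pixels"]; g=cv2.cvtColor(I,cv2.COLOR_BGR2GRAY).astype(float); h=cv2.cvtColor(I,cv2.COLOR_BGR2HSV)
for y in(150,170,190): print(y,[int(v) for v in g[y,236:290]])
ce=[];E=[]
for y in range(146,200,4):
    xs=np.where(h[y,225:300,1]<40)[0]+225
    row=((h[y,:,1]>60)&(g[y]>120)&(np.arange(512)>150)&(np.arange(512)<375)); bx=np.where(row)[0]
    X=ray(f,[(xs.min()-.5,y),(xs.max()+.5,y),(bx.min()-.5,y),(bx.max()+.5,y)],.024)
    ce.append(X[:2,:2].mean(0));E.append(X[2:,:2].mean(0))
    if y%20==6: print(y,xs.min(),xs.max(),np.linalg.norm(X[0]-X[1]),bx.min(),bx.max(),np.linalg.norm(X[2]-X[3]))
from workcell import r
o=r.observe();T=o["tool_rot"][:2,:2];p=o["tcp_pos"][:2]
for n,c in(("track",ce),("board",E)):
    c=np.array(c);d=cv2.fitLine(c.astype(np.float32),cv2.DIST_L2,0,1e-4,1e-4).ravel()
    v=d[:2]*np.sign(d[1]); q=d[2:]; nrm=np.array([v[1],-v[0]])
    print(n,np.degrees(np.arctan2(v[1],v[0])),"tcp offset +x_board mm",(p-q)@nrm*1000,"in tool coords",T.T@(c.mean(0)-p)*1000)
e=ray(f,[(242,142),(282,142)],.024)[:,:2].mean(0);print("track end in tool",T.T@(e-p)*1000)
be=ray(f,[(200,117.5),(330,117.5)],.024)[:,:2].mean(0);print("board end tool",T.T@(be-p)*1000)
# dot on knob: tcp z, knob top z = tcp+.027
print("dot tool",T.T@(ray(f,[(262,286)],.1503+.027)[0,:2]-p)*1000)
m=redmask(f); k=np.argwhere(m[225:322,235:290])[:,::-1]+[235,225]; X=ray(f,k,.1773)[:,:2]*1000
w,vv=np.linalg.eigh(np.cov(X.T)); print("knob yaw",np.degrees(np.arctan2(vv[1,1],vv[0,1])),"tool yaw",np.degrees(np.arctan2(T[1,0],T[0,0])))
E
```

```text
150 [145, 143, 143, 142, 132, 129, 142, 140, 138, 141, 141, 141, 141, 141, 142, 142, 143, 142, 139, 138, 139, 141, 141, 140, 138, 138, 139, 140, 140, 140, 140, 141, 140, 142, 144, 147, 145, 144, 143, 140, 140, 140, 140, 141, 141, 139, 135, 140, 150, 150, 147, 146, 146, 145]
170 [145, 145, 145, 144, 144, 141, 140, 141, 139, 141, 140, 139, 143, 142, 142, 142, 133, 127, 137, 139, 140, 141, 141, 139, 138, 137, 139, 140, 140, 140, 140, 140, 140, 125, 122, 144, 146, 145, 143, 141, 141, 141, 140, 140, 139, 125, 121, 145, 150, 147, 147, 146, 146, 145]
190 [146, 147, 146, 145, 144, 132, 127, 139, 140, 142, 142, 140, 141, 141, 141, 141, 133, 129, 137, 140, 140, 141, 143, 139, 136, 136, 139, 139, 140, 139, 141, 141, 140, 128, 123, 141, 145, 145, 142, 140, 141, 141, 140, 137, 139, 141, 146, 151, 150, 148, 147, 146, 145, 145]
146 241 282 0.03645152946977085 165 358 0.169396562713179
166 242 281 0.035429747393190054 167 356 0.1692922258071471
186 242 281 0.036194875942597016 168 354 0.17020283585117454
track 82.35131 tcp offset +x_board mm 0.8434088995501381 in tool coords [ 8.15071736 -0.77278519]
board 82.56849 tcp offset +x_board mm 0.9241885910522273 in tool coords [ 8.26255122 -0.88396238]
track end in tool [35.28590738 -0.25318244]
board end tool [56.2930993   2.29367688]
dot tool [-1.10474316 -0.71543155]
knob yaw 82.97330774750495 tool yaw 82.84773252510462
```

```bash
python3 -m jog '[[[0,0,20,0,0,0,10],[0,0,25,0,0,0,10],[0,0,20,0,0,0,10],[0,0,12,0,0,0,10],[0,0,5,0,0,0,10],[0,0,0,0,0,0,10],[0,0,0,0,0,0,10]]]'; python3 -m jog '[[[0,0,1,0,0,0,10],[0,0,1,0,0,0,10],[0,0,1,0,0,0,10],[0,0,1,0,0,0,10],[0,0,0,0,0,0,10],[0,0,0,0,0,0,10]]]'
```

```text
t: 7.35
tcp_pos: [0.5919, -0.0724, 0.0694]
tool_rot: [[0.123, 0.992, 0.002], [0.992, -0.123, -0.001], [-0.0, 0.002, -1.0]]
ft_force: [0.6, 0.4, -1.3]
gripper_width: 0.0147
gripper_force: 59.1
t: 7.95
tcp_pos: [0.5908, -0.0719, 0.0642]
tool_rot: [[0.123, 0.992, -0.0], [0.992, -0.123, 0.0], [0.0, -0.0, -1.0]]
ft_force: [-0.5, -0.7, -0.5]
gripper_width: 0.0149
gripper_force: 59.1
```

```bash
python3 -m jog '[[[0,0,1,0,0,0,10],[0,0,1,0,0,0,10],[0,0,1,0,0,0,10],[0,0,1,0,0,0,10],[0,0,0,0,0,0,10],[0,0,0,0,0,0,10]]]';python3 -m jog '[[[0,0,1,0,0,0,10],[0,0,1,0,0,0,10],[0,0,1,0,0,0,10],[0,0,1,0,0,0,10],[0,0,0,0,0,0,10],[0,0,0,0,0,0,10]]]'
```

```text
t: 8.55
tcp_pos: [0.5909, -0.072, 0.0602]
tool_rot: [[0.123, 0.992, -0.0], [0.992, -0.123, 0.0], [0.0, -0.0, -1.0]]
ft_force: [-0.5, -0.0, -2.1]
gripper_width: 0.0152
gripper_force: 59.1
t: 9.15
tcp_pos: [0.5909, -0.072, 0.0562]
tool_rot: [[0.123, 0.992, -0.0], [0.992, -0.123, 0.0], [0.0, -0.0, -1.0]]
ft_force: [0.3, -0.5, -1.9]
gripper_width: 0.0148
gripper_force: 59.1
```

```bash
python3 -m jog '[[[0,0,1,0,0,0,10],[0,0,0.5,0,0,0,10],[0,0,0.5,0,0,0,10],[0,0,0,0,0,0,10],[0,0,0,0,0,0,10]]]';python3 -c "
from h import *
from workcell import r
for n in('wrist','side'):
  f=r.grab_frame(n); pickle.dump(f,open(n[0]+'4.pkl','wb')); I=f['pixels']; cv2.imwrite('pics/%s4.png'%n,I if n=='wrist' else cv2.resize(I[130:270,190:360],None,fx=4,fy=4))
"
```

```text
t: 9.65
tcp_pos: [0.5909, -0.072, 0.0543]
tool_rot: [[0.123, 0.992, -0.0], [0.992, -0.123, 0.0], [0.0, -0.0, -1.0]]
ft_force: [-0.6, -0.6, -1.5]
gripper_width: 0.0154
gripper_force: 59.1
```

View pics/wrist4.png

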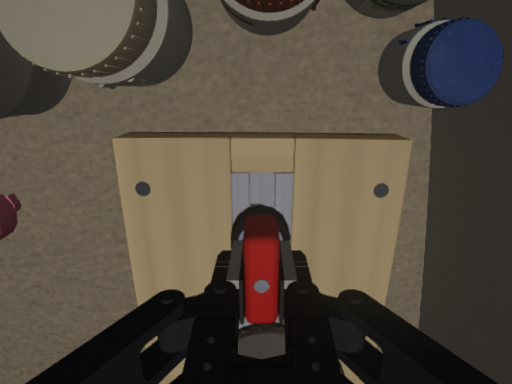

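View pics/side4.png

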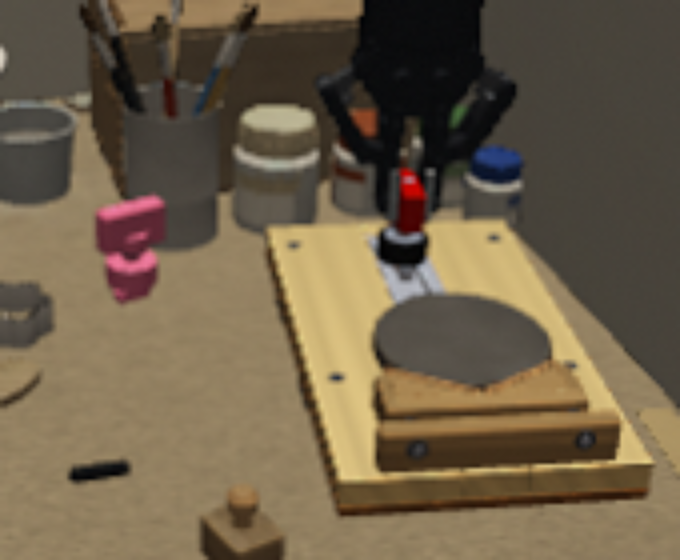

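The pictures show the foot in the slot with the collar just above the track, at about (262,225) in the wrist view. The disc is about 20 mm ahead of it and the jaw behind the disc.

```bash
python3 -m jog '[[[-2,0,0,0,0,0.3,10],[-5,0,0,0,0,0,10],[-6,0,0,0,0,0,10],[-6,0,0,0,0,0,10],[-6,0,0,0,0,0,10],[-5,0,0,0,0,0,10],[-5,0,0,0,0,0,10],[-5,0,0,0,0,0,10],[-5,0,0,0,0,0,10],[-3,0,0,0,0,0,10],[-2,0,0,0,0,0,10],[0,0,0,0,0,0,10],[0,0,0,0,0,0,10]]]'
```

```text
t: 11.05
tcp_pos: [0.5845, -0.1215, 0.0543]
tool_rot: [[0.128, 0.992, -0.0], [0.992, -0.128, 0.0], [0.0, -0.0, -1.0]]
ft_force: [1.4, 0.4, -1.8]
gripper_width: 0.0149
gripper_force: 59.1
```

```bash
python3 -m jog '[[[-2,0,0,0,0,0,10],[-2,0,0,0,0,0,10],[-2,0,0,0,0,0,10],[-2,0,0,0,0,0,10],[-1,0,0,0,0,0,10],[-1,0,0,0,0,0,10],[0,0,0,0,0,0,10],[0,0,0,0,0,0,10]]]';python3 -c "
from h import *
from workcell import r
f=r.grab_frame('side'); pickle.dump(f,open('s5.pkl','wb')); cv2.imwrite('pics/s5.png',cv2.resize(f['pixels'][165:265,240:360],None,fx=6,fy=6,interpolation=cv2.INTER_CUBIC))"
```

```text
t: 11.85
tcp_pos: [0.5832, -0.1315, 0.0542]
tool_rot: [[0.128, 0.992, -0.0], [0.992, -0.128, -0.0], [-0.0, -0.0, -1.0]]
ft_force: [0.7, 1.7, -1.3]
gripper_width: 0.0149
gripper_force: 59.1
```

View pics/s5.png

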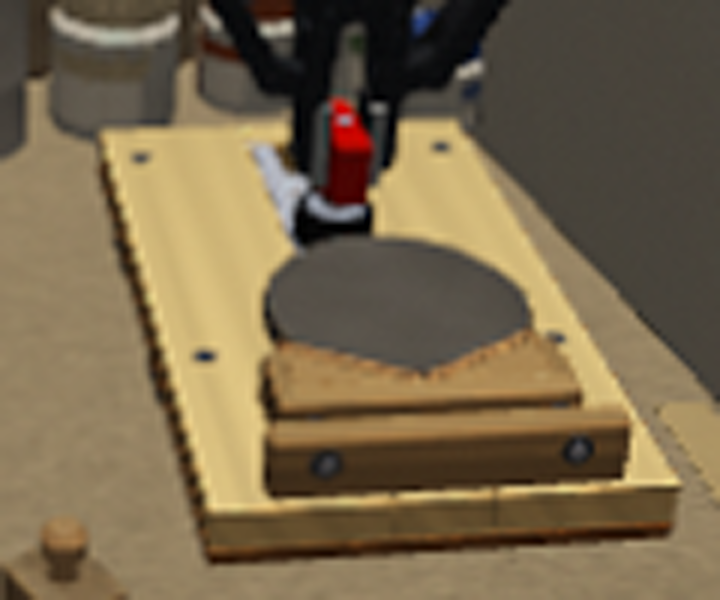

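The side crop shows the collar touching the disc at about (335,240), with the disc nearly in the V.

```bash
python3 -m jog '[[[-1,0,0,0,0,0,10],[-1,0,0,0,0,0,10],[-1,0,0,0,0,0,10],[0,0,0,0,0,0,10],[0,0,0,0,0,0,10]]]' | grep -E "tcp|ft"; python3 -m jog '[[[-0.5,0,0,0,0,0,10],[-0.5,0,0,0,0,0,10],[0,0,0,0,0,0,10],[0,0,0,0,0,0,10]]]' | grep -E "tcp|ft"; python3 -m jog '[[[-0.3,0,0,0,0,0,10],[-0.3,0,0,0,0,0,10],[0,0,0,0,0,0,10],[0,0,0,0,0,0,10]]]' | grep -E "tcp|ft"
```

```text
tcp_pos: [0.5828, -0.1347, 0.0543]
ft_force: [0.3, 0.7, -2.0]
tcp_pos: [0.5827, -0.1355, 0.0543]
ft_force: [0.7, 1.6, -1.3]
tcp_pos: [0.5826, -0.1361, 0.0543]
ft_force: [-0.0, 1.9, -2.3]
```

```bash
python3 -m jog '[[[-0.4,0,0,0,0,0,10],[-0.4,0,0,0,0,0,10],[0,0,0,0,0,0,10],[0,0,0,0,0,0,10]]]' | grep -E "tcp|ft"; python3 -m jog '[[[-0.3,0,0,0,0,0,10],[-0.3,0,0,0,0,0,10],[0,0,0,0,0,0,10],[0,0,0,0,0,0,10]]]' | grep -E "tcp|ft"
```

```text
tcp_pos: [0.5825, -0.1368, 0.0543]
ft_force: [0.1, 1.9, -1.4]
tcp_pos: [0.5824, -0.1371, 0.0542]
ft_force: [-0.3, 3.1, -1.2]
```

```bash
for i in 1 2; do python3 -m jog '[[[0,0,0,0,0,0,10]]]' | grep -E "tcp|ft"; done; python3 -m jog '[[[-0.3,0,0,0,0,0,10],[0,0,0,0,0,0,10],[0,0,0,0,0,0,10]]]' | grep -E "tcp|ft"; for i in 1 2; do python3 -m jog '[[[0,0,0,0,0,0,10]]]' | grep -E "tcp|ft"; done
```

```text
tcp_pos: [0.5824, -0.1371, 0.0543]
ft_force: [-0.1, 3.2, -1.9]
tcp_pos: [0.5824, -0.1371, 0.0542]
ft_force: [0.1, 3.8, 0.6]
tcp_pos: [0.5823, -0.1373, 0.0543]
ft_force: [-0.4, 5.0, 0.0]
tcp_pos: [0.5824, -0.1373, 0.0543]
ft_force: [-0.6, 5.0, -0.3]
tcp_pos: [0.5824, -0.1373, 0.0543]
ft_force: [-0.0, 5.3, -0.1]
```

```bash
python3 -m jog '[[[-0.3,0,0,0,0,0,10],[0,0,0,0,0,0,10],[0,0,0,0,0,0,10]]]' | grep -E "tcp|ft"; python3 -m jog '[[[0,0,0,0,0,0,10]]]' | grep -E "tcp|ft"; python3 -m jog '[[[0,0,0.5,0,0,0,10],[0,0,0.5,0,0,0,10],[0,0,0,0,0,0,10],[0,0,0,0,0,0,10]]]' | grep -E "tcp|ft"; python3 -m jog '[[[0,0,0.5,0,0,0,10],[0,0,0.5,0,0,0,10],[0,0,0,0,0,0,10],[0,0,0,0,0,0,10]]]' | grep -E "tcp|ft"
```

```text
tcp_pos: [0.5823, -0.1374, 0.0543]
ft_force: [0.3, 5.2, 0.3]
tcp_pos: [0.5823, -0.1374, 0.0543]
ft_force: [-1.1, 5.4, 0.6]
tcp_pos: [0.5826, -0.1376, 0.0535]
ft_force: [0.8, 5.8, 0.9]
tcp_pos: [0.5827, -0.1377, 0.0534]
ft_force: [-1.9, 6.0, 5.1]
```

```bash
python3 -m jog '[[[0,0,0.5,0,0,0,10],[0,0,0.5,0,0,0,10],[0,0,0,0,0,0,10],[0,0,0,0,0,0,10]]]' | grep -E "tcp|ft"; python3 -m jog '[[[0,0,0.5,0,0,0,10],[0,0,0.5,0,0,0,10],[0,0,0,0,0,0,10],[0,0,0,0,0,0,10]]]' | grep -E "tcp|ft"; python3 -m jog '[[[0,0,0.5,0,0,0,10],[0,0,0.5,0,0,0,10],[0,0,0,0,0,0,10],[0,0,0,0,0,0,10]]]' | grep -E "tcp|ft|rot"
```

```text
tcp_pos: [0.5827, -0.1377, 0.0529]
ft_force: [-2.2, 5.9, 8.3]
tcp_pos: [0.5827, -0.1377, 0.0522]
ft_force: [-3.1, 5.5, 8.7]
tcp_pos: [0.5827, -0.1377, 0.0514]
tool_rot: [[0.128, 0.992, 0.0], [0.992, -0.128, 0.001], [0.001, 0.0, -1.0]]
ft_force: [-4.5, 7.2, 10.9]
```

```bash
python3 -m jog '[[[0,0,0.5,0,0,0,10],[0,0,0.5,0,0,0,10],[0,0,0,0,0,0,10],[0,0,0,0,0,0,10]]]' | grep -E "tcp|ft"; python3 -m jog '[[[0,0,0.4,0,0,0,10],[0,0,0.4,0,0,0,10],[0,0,0,0,0,0,10],[0,0,0,0,0,0,10]]]' | grep -E "tcp|ft|rot"
```

```text
tcp_pos: [0.5827, -0.1377, 0.0507]
ft_force: [-5.0, 6.3, 11.8]
tcp_pos: [0.5827, -0.1377, 0.0501]
tool_rot: [[0.128, 0.992, 0.0], [0.992, -0.128, 0.001], [0.001, 0.0, -1.0]]
ft_force: [-6.0, 7.0, 12.9]
```

```bash
python3 -m jog '[[[0,-0.5,0.2,0,0,0,10],[0,0,0,0,0,8,10],[0,0,0,0,0,8,10],[0,0,0,0,0,8,10],[0,0,0,0,0,0,10],[0,0,0,0,0,0,10]]]';  python3 -m jog '[[[0,0,0,0,0,0,10]]]' | grep -E "tcp|ft"
```

```text
t: 18.5
tcp_pos: [0.5823, -0.1378, 0.05]
tool_rot: [[0.52, 0.854, 0.0], [0.854, -0.52, 0.0], [0.0, 0.0, -1.0]]
ft_force: [-5.6, 7.2, 13.5]
gripper_width: 0.0148
gripper_force: 61.2
tcp_pos: [0.5823, -0.1378, 0.05]
ft_force: [-5.3, 7.3, 13.4]
```

```bash
python3 -m jog '[[[0,0,0,0,0,8,10],[0,0,0,0,0,8,10],[0,0,0,0,0,8,10],[0,0,0,0,0,0,10],[0,0,0,0,0,0,10]]]' | grep -vE "wid|t:";  python3 -m jog '[[[0,0,0,0,0,8,10],[0,0,0,0,0,8,10],[0,0,0,0,0,0,10],[0,0,0,0,0,0,10]]]'| grep -vE "wid|t:"
```

```text
tcp_pos: [0.5819, -0.1377, 0.0499]
ft_force: [-6.0, 7.1, 13.1]
gripper_force: 61.3
tcp_pos: [0.5817, -0.1376, 0.0498]
ft_force: [-6.0, 7.5, 14.0]
gripper_force: 61.3
```

```bash
python3 -m jog '[[[0,0,0,0,0,8.5,10],[0,0,0,0,0,8.5,10],[0,0,0,0,0,8.5,10],[0,0,0,0,0,0,10],[0,0,0,0,0,0,10]]]'; python3 -c "
from workcell import r
print(r.observe()['moment'])"
```

```text
t: 20.0
tcp_pos: [0.5828, -0.1375, 0.0502]
tool_rot: [[0.993, -0.119, 0.001], [-0.119, -0.993, 0.001], [0.001, -0.001, -1.0]]
ft_force: [-4.2, 9.0, 13.0]
gripper_width: 0.015
gripper_force: 61.3
[ 1.3385111   0.7948166  -0.01656017]
```

```bash
python3 -m jog '[[[0,0,-0.5,0,0,0,10],[0,0,-0.5,0,0,0,10],[0,0,-0.5,0,0,0,10],[0,0,-0.5,0,0,0,10],[0,0,0,0,0,0,10],[0,0,0,0,0,0,10]]]'| grep -E "tcp|ft"; python3 -m jog '[[[0,0,-0.5,0,0,0,10],[0,0,-0.5,0,0,0,10],[0,0,0,0,0,0,10],[0,0,0,0,0,0,10]]]'| grep -E "tcp|ft"; python3 -m jog '[[[0,0,-0.5,0,0,0,10],[0,0,-0.5,0,0,0,10],[0,0,0,0,0,0,10],[0,0,0,0,0,0,10]]]'| grep -E "tcp|ft"
```

```text
tcp_pos: [0.5827, -0.1374, 0.0512]
ft_force: [-2.4, 7.4, 9.4]
tcp_pos: [0.5827, -0.1374, 0.0513]
ft_force: [0.7, 7.2, 3.7]
tcp_pos: [0.5826, -0.1374, 0.0514]
ft_force: [2.0, 6.5, -0.3]
```

```bash
python3 -m jog '[[[0,-0.3,0,0,0,0,10],[0,-0.3,0,0,0,0,10],[0,0,0,0,0,0,10],[0,0,0,0,0,0,10]]]'| grep -E "tcp|ft"; python3 -m jog '[[[0,-0.3,0,0,0,0,10],[0,0,0,0,0,0,10],[0,0,0,0,0,0,10]]]'| grep -E "tcp|ft"
```

```text
tcp_pos: [0.5826, -0.1373, 0.0514]
ft_force: [1.9, 5.4, -2.4]
tcp_pos: [0.5826, -0.1373, 0.0514]
ft_force: [3.6, 4.6, -2.8]
```

```bash
python3 -m jog '[[[0.5,-0.4,0.3,0,0,0,10],[0.5,-0.4,0.3,0,0,0,10],[0.2,-0.4,0,0,0,0,10],[0,0,0,0,0,0,10],[0,0,0,0,0,0,10]]]'| grep -E "tcp|ft"
```

```text
tcp_pos: [0.5828, -0.1371, 0.0513]
ft_force: [-3.6, -1.1, 5.7]
```

```bash
python3 -m jog '[[[-0.5,0.4,-0.5,0,0,0,10],[0,0,0,0,0,0,10],[0,0,0,0,0,0,10]]]'| grep -E "tcp|ft"; python3 -m jog '[[[0,0,0,0,0,0,25],[0,0,0,0,0,0,40],[0,0,0,0,0,0,45],[0,0,0,0,0,0,45],[0,0,0,0,0,0,45]]]'
python3 -c "
from h import *
from workcell import r
f=r.grab_frame('wrist'); pickle.dump(f,open('w6.pkl','wb')); cv2.imwrite('pics/w6.png',f['pixels'])"
```

```text
tcp_pos: [0.5827, -0.1371, 0.0513]
ft_force: [-1.7, -0.3, 3.4]
t: 23.4
tcp_pos: [0.5829, -0.1363, 0.0511]
tool_rot: [[0.993, -0.119, 0.0], [-0.119, -0.993, 0.0], [0.0, -0.0, -1.0]]
ft_force: [-0.3, 1.1, 0.2]
gripper_width: 0.0449
gripper_force: 0.0
```

View pics/w6.png

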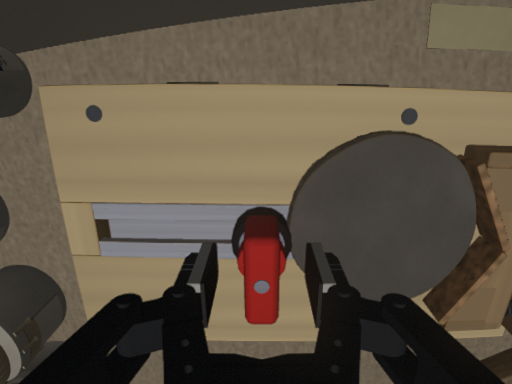

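The wrist picture shows the wing crosswise to the slot at (262,270) and the fingers clear on both sides. The collar touches the disc at (290,215), and the disc sits in the V.

```bash
python3 -m jog '[[[0,0,-5,0,0,0,45],[0,0,-15,0,0,0,45],[0,0,-30,0,0,0,45],[0,0,-40,0,0,0,45],[0,0,-40,0,0,0,45],[0,0,-30,0,0,0,45],[-40,0,0,0,0,0,45],[-40,20,0,0,0,0,45],[-40,30,0,0,0,0,45],[-30,40,0,0,0,0,45],[-20,40,0,0,0,0,45],[0,40,0,0,0,0,45],[0,40,0,0,0,0,45],[0,40,0,0,0,0,45],[0,40,0,0,0,0,45],[0,0,0,0,0,0,45],[0,0,0,0,0,0,45],[0,0,0,0,0,0,45]]]' | grep -E "t:|tcp"
python3 - <<'E'
from h import *
from workcell import r
F0=pickle.load(open("f0.pkl","rb"))
for n in("top","side"):
    fr=[r.grab_frame(n) for _ in range(3)]; f=fr[0]; pickle.dump(f,open(n+"7.pkl","wb"))
    a=cv2.cvtColor(F0[n]["pixels"],cv2.COLOR_BGR2GRAY).astype(np.float32); b=np.mean([cv2.cvtColor(q["pixels"],cv2.COLOR_BGR2GRAY).astype(np.float32) for q in fr],0).astype(np.float32)
    boxes={"top":{"jaw":(303,136,325,186),"fence":(324,136,337,195),"boardL":(214,118,262,145),"boardB":(214,165,300,200)},"side":{"jaw":(283,219,342,234),"fence":(280,233,348,250),"board":(255,185,285,240)}}[n]
    for k,(x0,y0,x1,y1) in boxes.items():
        W=np.eye(2,3,dtype=np.float32)
        try:
            cc,W=cv2.findTransformECC(a[y0:y1,x0:x1],b[y0:y1,x0:x1],W,cv2.MOTION_TRANSLATION,(3,200,1e-6),None,1); print(n,k,round(cc,4),W[:,2])
        except cv2.error as e: print(n,k,"fail")
    if n=="top":
        g=lambda im:cv2.resize(im[125:200,215:340],None,fx=3.1,fy=3.1,interpolation=cv2.INTER_CUBIC)
        A=g(F0[n]["pixels"]);B=g(f["pixels"])
f=pickle.load(open("side7.pkl","rb")); C=[cv2.resize(q["pixels"][175:260,245:355],(776//2,300)) for q in(F0["side"],f)]
cv2.imwrite("pics/cmp.png",np.vstack([np.hstack([A,B])[:, :776],np.hstack(C)[:, :np.hstack([A,B])[:, :776].shape[1]]]))
E
```

```text
t: 25.25
tcp_pos: [0.3795, -0.4032, 0.2117]
tool_rot: [[0.993, -0.119, 0.0], [-0.119, -0.993, 0.0], [0.0, -0.0, -1.0]]
top jaw 0.6425 [0.3541789  0.24839112]
top fence 0.9972 [0.02184395 0.00672562]
top boardL 0.9981 [-0.00248429  0.01681464]
top boardB 0.949 [ 0.77206093 -0.0097807 ]
side jaw 0.9824 [0.1451868  0.01770616]
side fence 0.9997 [-0.00414345 -0.0003241 ]
side board 0.9742 [0.05643436 0.05645207]
```

View pics/cmp.png

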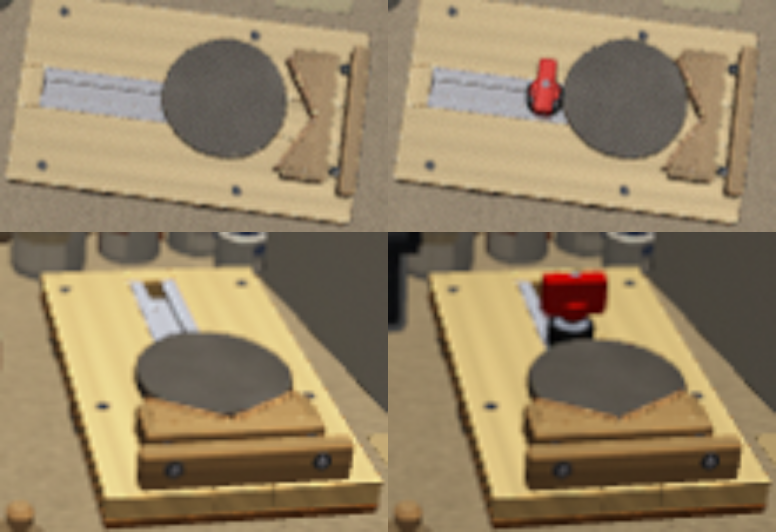

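```bash
python3 - <<'E'
from h import *
F0=pickle.load(open("f0.pkl","rb"))
bd=lambda y,x=0,z=.047:np.array([.5798,-.1665,0])+y*np.array([.128,.992,0])+x*np.array([.992,-.128,0])+[0,0,z]
for n,bx in(("top",[(316,138,324,186),(315,165,324,188),(317,140,324,162)]),("side",[(284,227,342,235),(284,226,300,236),(325,226,342,236)])):
    f=pickle.load(open(n+"7.pkl","rb")); G=[cv2.cvtColor(q["pixels"],cv2.COLOR_BGR2GRAY).astype(np.float32) for q in(F0[n],f)]
    P=proj(f,[bd(-.11),bd(-.111)]); print(n,"px per mm back",P[1]-P[0])
    for x0,y0,x1,y1 in bx:
        a,b=[g[y0:y1,x0:x1] for g in G]
        gy,gx=np.gradient((a+b)/2); d=(P[1]-P[0]); J=-(gx*d[0]+gy*d[1]); J=J[1:-1,1:-1].ravel(); e=(b-a)[1:-1,1:-1].ravel()
        print((x0,y0,x1,y1),"shift mm",J@e/(J@J),"rms",np.sqrt((e**2).mean()))
E
```

```text
top px per mm back [0.3758242  0.04836818]
(316, 138, 324, 186) shift mm -0.1396332637832457 rms 3.941143
(315, 165, 324, 188) shift mm -0.11455036040601715 rms 4.038926
(317, 140, 324, 162) shift mm -0.35396948423240104 rms 3.3030288
side px per mm back [0.12138357 0.25012518]
(284, 227, 342, 235) shift mm -0.35459061664910924 rms 12.831091
(284, 226, 300, 236) shift mm -0.39480935433661435 rms 11.650414
(325, 226, 342, 236) shift mm -0.034175515402454164 rms 13.754999
```

```bash
python3 - <<'E'
from h import *
F0=pickle.load(open("f0.pkl","rb"))
S=[F0["side"]]+[pickle.load(open(k+".pkl","rb")) for k in("s4","s5","side7")]
g=[cv2.cvtColor(q["pixels"],cv2.COLOR_BGR2GRAY).astype(int) for q in S]
for x in(288,312,336):
    for q in g: print(x,q[218:240,x].tolist())
t=[F0["top"],pickle.load(open("top7.pkl","rb"))]
g=[cv2.cvtColor(q["pixels"],cv2.COLOR_BGR2GRAY).astype(int) for q in t]
for y in(148,152,174,178):
    for q in g: print(y,q[y,304:332].tolist())
E
```

```text
288 [96, 97, 86, 61, 116, 148, 154, 149, 137, 145, 144, 151, 154, 151, 143, 91, 52, 129, 156, 149, 141, 96]
288 [83, 84, 73, 51, 100, 128, 134, 130, 118, 126, 125, 131, 134, 133, 125, 79, 44, 111, 136, 129, 122, 82]
288 [82, 84, 87, 71, 105, 129, 135, 130, 119, 128, 127, 134, 134, 134, 126, 79, 44, 113, 137, 131, 123, 82]
288 [84, 85, 87, 82, 116, 134, 141, 134, 124, 132, 130, 143, 150, 147, 134, 82, 43, 116, 141, 135, 128, 85]
312 [94, 93, 94, 96, 96, 95, 92, 82, 122, 151, 163, 164, 165, 133, 77, 63, 135, 157, 153, 133, 82, 63]
312 [81, 80, 81, 83, 82, 81, 80, 71, 105, 131, 142, 143, 144, 115, 66, 53, 118, 137, 132, 115, 71, 52]
312 [82, 81, 82, 82, 82, 82, 81, 78, 114, 134, 143, 145, 146, 117, 66, 55, 118, 138, 134, 117, 71, 53]
312 [85, 85, 84, 83, 84, 84, 85, 82, 104, 134, 151, 148, 149, 123, 72, 56, 123, 142, 137, 120, 73, 56]
336 [179, 207, 215, 213, 211, 209, 208, 208, 205, 206, 187, 161, 102, 62, 93, 141, 148, 146, 110, 71, 61, 97]
336 [157, 185, 193, 191, 189, 187, 186, 186, 183, 183, 164, 140, 88, 52, 80, 123, 129, 127, 96, 61, 51, 83]
336 [158, 186, 195, 192, 190, 188, 187
[... 615 characters left out ...]
, 100, 101, 101, 88, 103, 143, 131, 139, 141, 141, 139, 143, 146, 145, 144, 142, 156, 179, 181, 154, 79, 118, 137, 135, 136]
174 [181, 178, 162, 145, 131, 123, 136, 136, 138, 137, 136, 138, 145, 143, 137, 136, 141, 163, 180, 168, 129, 97, 137, 136, 134, 131, 123, 113]
174 [184, 176, 159, 148, 138, 131, 137, 139, 141, 140, 141, 142, 143, 147, 144, 141, 137, 156, 184, 174, 128, 97, 140, 140, 139, 133, 124, 117]
178 [122, 117, 120, 131, 124, 128, 134, 134, 132, 139, 136, 140, 143, 141, 139, 137, 135, 135, 134, 131, 78, 101, 135, 134, 134, 132, 130, 134]
178 [133, 116, 112, 134, 128, 130, 138, 135, 132, 139, 138, 142, 148, 143, 144, 140, 140, 136, 134, 134, 77, 105, 138, 138, 135, 133, 130, 133]
```

```bash
python3 - <<'E'
from h import *
F0=pickle.load(open("f0.pkl","rb"))
L=lambda k:pickle.load(open(k+".pkl","rb"))
def fit(A,B,box,d):
    x0,y0,x1,y1=box
    a,b=[cv2.cvtColor(q["pixels"],cv2.COLOR_BGR2GRAY).astype(float)[y0:y1,x0:x1] for q in(A,B)]
    gy,gx=np.gradient(a); J=-(gx*d[0]+gy*d[1]); s=np.s_[1:-1,1:-1]
    M=np.c_[J[s].ravel(),a[s].ravel(),np.ones(a[s].size)]; x,res,*_=np.linalg.lstsq(M,b[s].ravel(),rcond=None)
    sig=np.sqrt(res[0]/len(M)*np.linalg.inv(M.T@M)[0,0]); return f"{x[0]:.2f}+-{sig:.2f}"
ds,dt=(.1214,.2501),(.3758,.0484)
boxes=[(284,226,342,236),(284,223,300,236),(300,226,325,236),(325,226,342,236),(280,236,348,250)]
for b in boxes: print("side",b,[fit(A,B,b,ds) for A,B in((F0["side"],L("s4")),(L("s4"),L("s5")),(L("s4"),L("side7")),(L("s5"),L("side7")))])
for b in[(312,138,325,186),(312,165,325,190),(312,136,326,162),(326,136,338,195)]: print("top",b,[fit(F0["top"],L(k),b,dt) for k in("t3","top7")])
E
```

```text
side (284, 226, 342, 236) ['-0.01+-0.01', '-0.02+-0.01', '0.10+-0.02', '0.13+-0.02']
side (284, 223, 300, 236) ['-0.01+-0.01', '-0.01+-0.02', '0.21+-0.06', '0.22+-0.05']
side (300, 226, 325, 236) ['-0.00+-0.01', '-0.04+-0.02', '0.08+-0.04', '0.12+-0.03']
side (325, 226, 342, 236) ['-0.02+-0.02', '0.01+-0.01', '0.14+-0.03', '0.12+-0.03']
side (280, 236, 348, 250) ['-0.01+-0.01', '0.00+-0.00', '0.00+-0.00', '-0.00+-0.00']
top (312, 138, 325, 186) ['0.02+-0.02', '0.20+-0.04']
top (312, 165, 325, 190) ['0.01+-0.02', '0.00+-0.04']
top (312, 136, 326, 162) ['0.00+-0.03', '0.29+-0.05']
top (326, 136, 338, 195) ['0.04+-0.03', '0.05+-0.02']
```

```bash
python3 -c "
from workcell import r
print(r.job_done())"
```

```text
the job is handed in; nothing more can be done
None
```

I handed the job in at about 26 s of the 64 s allowed, and no verdict came back: the stop is locked crosswise under the slot's lips and holds the disc in the V jaw, which the pictures show pushed back about 0.1–0.3 mm, so by the spring data about 4 N.

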